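Put the bench lathe into third gear

ROBOT

A 6-joint arm with a two-finger parallel gripper is mounted at the origin on the work surface. World frame = base frame: x ahead of the robot, y to its left, z up, the work surface at z = 0. Lengths are in m, angles in rad, forces in N, time in s.
With the tool pointing down it reaches from about 0.25 to 0.725 m from the base axis. Payload 9.7 kg.
Tool frame: the origin (TCP) lies at the very end of the fingers, on their centre line; the grasp point (between the pads) lies pinch_z behind it (pinch_z is the distance from the TCP to the grasp point, in m); z points along the fingers, y is the direction in which the jaws open and shut (so a half turn about z gives the same grasp; the last joint's range is limited). The gripper opens to 85 mm and grips with 20 to 120 N. Pads are 22 mm wide; open, the fingers measure 114 mm over their backs; the gripper's body (76 mm by 85 mm) begins 54 mm behind the grasp point. The pads swing forward as they close: fully open they stand 13 mm farther back than shut.
Start: joints at [0, 0.087, 0.176, 1.66, 0, 1.571], TCP at [0.55, -0, 0.231] pointing down, gripper open.
Joint ranges: [-3.13, 3.13], [-0.85, 1.81], [-1.15, 1.24], [-2.2, 2.28], [-1.44, 1.52], [-3.14, 3.14]. Speed limits (rad/s): [2.22, 2.22, 2.57, 3.14, 3.14, 3.14].

INTERFACE

Orientations are given as a 3x3 rotation matrix whose columns are the frame's x, y, z axes.
In Python, from cell import get_obs, grab_frame, camera_info, hand_in, boxes_of, trace, spot_point, pinch_z gives the robot as it stands.
- The arm moves only by the tool carry_out, never from a script. Its arguments are lists of equal length, an entry for each row: "travel": the shift along the tool's x, y, z in cm, a list of three; "yaw": the turn about the tool's z in rad; "hand": the opening, from 0 (shut) to 1 (fully open). In form: {"travel": [[tx, ty, tz], ...], "yaw": [yaw, ...], "hand": [hand, ...]}. A call has 1 to 12 rows; each row is the pose to reach, as a shift and turn from the pose commanded when the call began, along the tool's axes at that moment; what a row does not reach only later rows make up. A row lasts 1/12 s, in which the tool goes at most 41.7 mm and 7.16 degrees, less where a joint would pass 70% of its speed; a pose out of reach is approached as far as the arm can. A call with a gripper value outside its range is refused whole. The fingers move at their own pace and stop on an object; "force" is the grip in N (left out, the last holds). Time passes only in rows, so rows that repeat a pose let the fingers close. It gives the time, the measured TCP pose, the force and the opening at its end, in the units of the state.
- get_obs(): the state, without advancing time (a new reading comes with each control period).
- grab_frame(name): name is "scene" or "side" or "wrist"; returns (picture, depth): 384x512x3 uint8, red, green, blue; 384x512 float32, m along the optical axis (not along the pixel's ray), 0 where there is no reading.
- camera_info(name): a dict with "fx", "fy", "cx", "cy" (pixels), "R" (3x3) and "t" (3): a world point X has camera coordinates R X + t. Camera axes: x right, y down, z forward; pixel columns grow to the right and rows downward; lengths in m; the calibration is good to about 2 mm. The wrist camera is an equidistant fisheye: a pixel r from the principal point sees the ray r / f radians off the axis. A picture is of the moment at which its call begins: read the wrist's pose just before it. camera_info takes no time and is no camera call; for the wrist camera it gives the pose at the moment of the call.
- hand_in(): hands the job in, once; it reports no verdict.
Trained networks look in the newest picture that a camera, given by its name, has taken for a name from the list of things; names that differ only in an ending like _2 or _b are one class to them, and where a whole thing is asked for, a point or a joint stands for the part that bears it (a point fixed in the world has none). Each returns a list of dicts, best first, with "conf" (0 to 1); they miss things now and then, are a little off and sometimes report something else, mostly with a low value. They report only what shows in the picture. A call takes as long as a camera call.
- boxes_of(camera, target): "rect" ([centre column, centre row, width, height] in pixels, round what is visible of it).
- trace(camera, target): "pixels" (384x512 bool, what is visible of it) and "rect" ([centre column, centre row, width, height] in pixels, round what is visible of it).
- spot_point(camera, target): "point" ([column, row] in pixels: a listed point, or the origin of a listed thing).
The state is a dict: "time": time; "qpos": joint angles; "qd": joint speeds; "joint_efforts": joint torques, N m; "eef_pos": TCP position; "orientation": TCP orientation; "wrist_force": force on the tool from outside, world axes, zero at the start; "moment": the same for the moment, N m; "grip_width": finger opening in m.
Only numpy, scipy, OpenCV 4.12 (cv2) and the standard library are available. Lean on these libraries where they do the work, as an engineer would, in place of code of your own. Each camera call takes 0.05 s, during which the arm holds its last target.

TASK

Put the stopped bench lathe into third gear: its ball-topped gear lever on the headstock has been left somewhere in the left-hand slot of the H-shaped gate, so push it to the cross slot, across to the right, and then forward, away from you, fully home into the far right slot. Only push it, with closed fingers or the outside of a finger: do not take hold of the knob or shank, do not force the lever hard against the gate, and leave everything lying about where it is.

Things in the scene. Friction and masses are not known exactly. Their poses are not given: they have to be found in the camera images.
- lathe: bench lathe, grey and green, bolted down, 260 mm deep (its x), 680 mm long (its y). Origin: centre of its footprint at table height; own x points forward, away from the operator, y to the operator's left. Headstock: the grey box at its left end, own x -85 to 85, y 50 to 250 mm, flat top 205 mm above the table, the lathe's highest casting. All that stands on it is the gate, lever and two bushings
- gate: the gear lever's gate on the headstock: steel plate 90 x 90 mm, its top 221 mm above the table. Origin: the lathe's own x 0, y 150 mm, at table height, axes as the lathe's. An H is cut through it: slots along x on the left and right, joined halfway by a cross slot along y. From the robot's side: first gear far left, second near left, third far right, fourth near right
- knob (a point): centre of the lever's black ball knob, 34 mm in diameter, on a 12 mm shank; own z runs up the lever, which pivots 120 mm below. Upright, in the middle of the cross slot, it is 286 mm above the gate's origin. Slot ends are 35 mm forward or back of that, the slots 30 mm to left and right; in third: own x +35, y -30, z 277 mm of the gate. It crosses freely only within 5 mm fore or aft of upright
- gear_across (a joint): sideways tilt of the lever, rad: -0.267 fully left (slot of first and second), 0 middle, +0.267 fully right (slot of third and fourth), with hard stops. The knob stands 120 mm x sin(tilt) to the right of upright. No spring: it stays where it is left and takes about 2 N at the knob. Starts in the left-hand slot
- gear_fore (a joint): fore-and-aft tilt of the lever, rad: -0.30 fully back, towards the robot (second or fourth), 0 in the cross slot, +0.30 fully forward, away from the robot (first or third), with hard stops. The knob stands 120 mm x sin(tilt) forward of upright. No spring: it stays where it is left and takes about 2 N at the knob. Starts anywhere along the left-hand slot
- bushing_a: turned steel bushing, 32 mm across, 24 mm high, standing loose on the headstock's near left corner; not part of the job. Origin: centre of its underside
- bushing_b: the same, on the headstock's far right corner; not part of the job
- chuck_key: T-shaped chuck key, 100 mm long, 60 mm over its bar, 14 mm high, lying in the chip tray behind the bed; not part of the job. Origin: under its stem
- oil_can: grey oil can, 72 mm across, 143 mm high with its bent brass spout, on the table to the left of the lathe; not part of the job. Origin: centre of its underside
- blank_a: steel bar blank, 32 mm across, 60 mm high, standing in the chip tray behind the bed; not part of the job. Origin: centre of its underside
- blank_b: steel bar blank, 32 mm across, 45 mm high, standing in the chip tray behind the bed; not part of the job. Origin: centre of its underside
- micrometer: micrometer, about 105 mm long, 17 mm high, lying in the chip tray behind the tailstock; not part of the job. Origin: near the mouth of its frame
- spanner: steel spanner, 170 mm long, lying on the table to the right of the lathe; not part of the job. Origin: under its middle

How it is judged:
On the way:
1. the lever has crossed through the cross slot to the right-hand side (value of joint gear_across above 0.2 rad and value of joint gear_fore between -0.15 and 0.15 rad), for 0.05 s.
At the end, for the whole second after the job is handed in: The gear lever stands at rest in the far right slot (sideways tilt above 0.2 rad), home to within about 5 mm at the knob (forward tilt above 0.255 of 0.30 rad), and stays there with the robot clear of it (value of joint gear_across above 0.2 rad and value of joint gear_fore above 0.255 rad and velocity of joint gear_across between -0.05 and 0.05 rad/s and velocity of joint gear_fore between -0.05 and 0.05 rad/s); the robot touches nothing.
It fails at once if the knob or shank of the lever is taken between the fingers (x of the grasp point in the frame of knob between -0.013 and 0.013 m and y of the grasp point in the frame of knob between -0.013 and 0.013 m and z of the grasp point in the frame of knob between -0.09 and 0.022 m and contact force between the fingers and lathe above 0.3 N).
It fails at once if the lever or the lathe is pushed with more than 50 N (contact force between any of the fingers, the arm and lathe above 50 N).
It fails at once if one of the things lying about is moved more than 15 mm (distance of any of bushing_a, bushing_b, chuck_key, oil_can, blank_a, blank_b, micrometer, spanner from where it was at the start of the episode above 0.015 m).
It also fails if it takes over 54 s, if anything falls off the work surface, if the arm or the gripper's body presses on something with over 40 N, if the wrist force passes 120 N, or if a joint passes its speed limit or range.

## Working session

There is one attempt and no reset: what is moved stays moved. The work goes in short steps, Python scripts to look and compute and a tool call to move; the robot and the scene stay as the last step left them, time stands still between calls to the robot, and variables do not carry over. Pictures are saved under pics/ and viewed, and the job is handed in when it is done.

Besides the shell and the picture viewer there is one more tool, called after "Request:" as name([rows], argument=value, ...), one row to a line, values as JSON. carry_out: Moves the arm, as the interface text tells. Its arguments: {"type":"object","properties":{"travel":{"type":"array"},"yaw":{"type":"array"},"hand":{"type":"array"},"force":{"type":"number"}},"required":["travel","yaw","hand"]}

```bash
ls; mkdir -p pics; cat > h.py <<'E'
import numpy as np, cv2
from cell import *
def px2w(name,u,v,d,ci=None):
    c=ci or camera_info(name)
    p=np.array([(u-c['cx'])/c['fx']*d,(v-c['cy'])/c['fy']*d,d])
    return np.array(c['R']).T@(p-np.array(c['t']))
def w2px(name,X):
    c=camera_info(name); p=np.array(c['R'])@np.array(X)+np.array(c['t'])
    return np.array([c['fx']*p[0]/p[2]+c['cx'],c['fy']*p[1]/p[2]+c['cy'],p[2]])
E
python3 - <<'E'
from h import *
o=get_obs(); print({k:np.round(v,3).tolist() for k,v in o.items()}, pinch_z)
for n in ['scene','side']:
    im,d=grab_frame(n); cv2.imwrite(f'pics/{n}0.png',im[:,:,::-1]); np.save(f'{n}.npy',d)
    for t in ['knob','gate','lathe']:
        for r in spot_point(n,t)[:2]:
            u,v=r['point']; dd=d[int(v),int(u)]
            print(n,t,r['conf'],np.round(r['point'],1),dd,px2w(n,u,v,dd).round(4))
    for r in trace(n,'knob')[:1]:
        print(n,r['rect'],r['conf'])
E
```

```text
pics
{'time': 0.0, 'qpos': [-0.0, 0.087, 0.175, 1.66, -0.0, 1.571], 'qd': [-0.002, -0.001, 0.001, -0.0, 0.0, 0.0], 'joint_efforts': [0.001, -52.039, 46.48, 0.016, 0.0, -0.0], 'eef_pos': [0.55, -0.0, 0.231], 'orientation': [[0.0, 1.0, -0.001], [1.0, -0.0, -0.0], [-0.0, -0.001, -1.0]], 'wrist_force': [0.753, 0.111, 0.258], 'moment': [0.031, 0.028, 0.02], 'grip_width': 0.085} 0.0187
scene knob 0.6 [282.2 151.6] 1.391802 [0.5703 0.1214 0.2935]
scene lathe 0.8 [233.4 208.8] 1.5300698 [ 0.597  -0.0683  0.0602]
scene lathe 0.24 [225.6 227.1] 1.5185132 [ 0.6479 -0.113   0.0275]
side knob 0.49 [248.9 252.9] 1.0972347 [ 0.5111 -0.1942  0.1331]
side gate 0.44 [315.9 309.8] 1.0585316 [ 0.6531 -0.3662  0.0295]
side lathe 0.79 [247.  255.4] 1.0866351 [ 0.5023 -0.2038  0.1343]
side lathe 0.44 [257.9 188.8] 1.2387636 [0.6062 0.0083 0.2118]
```

View pics/scene0.png

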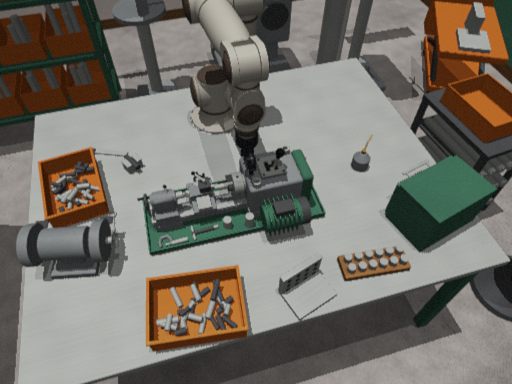

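View pics/side0.png

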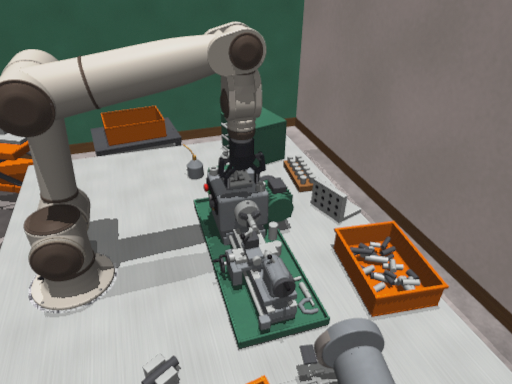

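```bash
python3 - <<'E'
from h import *
im,d=grab_frame('scene'); cv2.imwrite('pics/scenez.png',cv2.resize(im[120:260,130:340,::-1],None,fx=3.8,fy=3.8,interpolation=2))
im,d=grab_frame('wrist'); cv2.imwrite('pics/wrist0.png',im[:,:,::-1]); print(camera_info('wrist'))
E
```

```text
{'fx': 297.3186396354542, 'fy': 297.3186396354542, 'cx': 249.9490307567415, 'cy': 192.51108878461088, 'R': array([[ 9.99999365e-01, -4.09906755e-04, -1.04955652e-03],
       [-8.85466340e-05, -9.57188178e-01,  2.89466377e-01],
       [-1.12327731e-03, -2.89466100e-01, -9.57187607e-01]]), 't': array([-0.54983784, -0.03816018,  0.37919447])}
```

View pics/scenez.png

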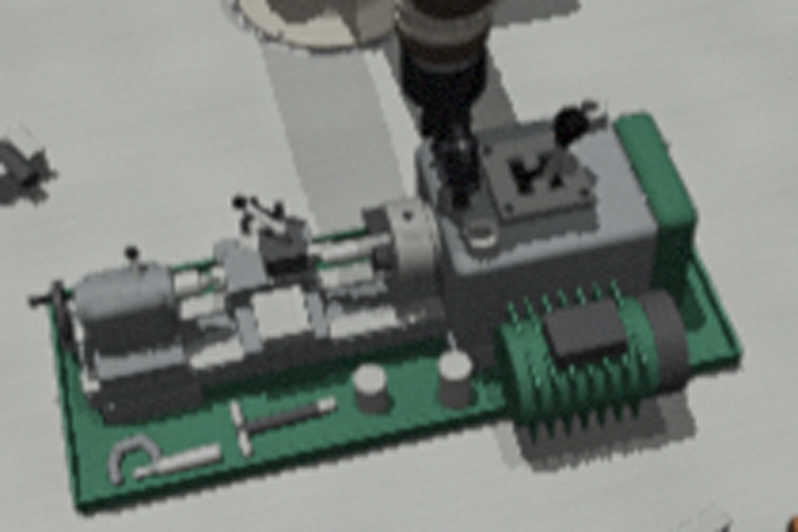

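View pics/wrist0.png

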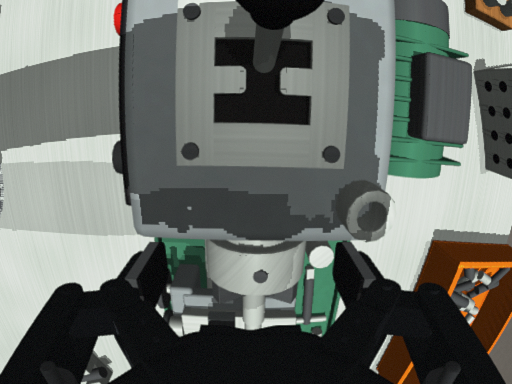

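Request:
carry_out([
  [0,0,-3],
  [0,0,-6.5],
  [0,0,-10],
  [0,0,-13],
  [2,0,-13],
  [2,0,-13],
  [2,0,-13],
  [2,0,-13],
], yaw=[0,0,0,0,0,0,0,0], hand=[1,0,0,0,0,0,0,0])

```text
time: 1.27
eef_pos: [0.5499, 0.0198, 0.3605]
orientation: [[-0.0, 1.0, -0.001], [1.0, 0.0, -0.0], [-0.0, -0.001, -1.0]]
wrist_force: [-0.5, -0.8, -1.0]
grip_width: 0.0007
```

```bash
cat >> h.py <<'E'
def fish2ray(u,v,c):
    x=u-c['cx'];y=v-c['cy'];r=np.hypot(x,y);th=r/c['fx']
    s=np.where(r>1e-9,np.sin(th)/np.maximum(r,1e-9),1/c['fx'])
    return np.stack([x*s,y*s,np.cos(th)],-1)
def wr2w(u,v,d,c):  # d along axis
    ray=fish2ray(np.asarray(u,float),np.asarray(v,float),c)
    p=ray/ray[...,2:3]*np.asarray(d)[...,None]
    return (p-np.array(c['t']))@np.array(c['R'])
E
python3 - <<'E'
from h import *
o=get_obs(); print(o['eef_pos'],o['grip_width'],o['time'],o['wrist_force'])
c=camera_info('wrist'); im,d=grab_frame('wrist'); cv2.imwrite('pics/wrist1.png',im[:,:,::-1]); np.savez('w1.npz',im=im,d=d,**c)
for t in ['knob','gate','bushing_a']:
    for r in spot_point('wrist',t)[:3]:
        u,v=r['point']; dd=d[int(v),int(u)]
        print(t,r['conf'],np.round(r['point'],1),dd,wr2w(u,v,dd,c).round(4))
for n in ['scene','side']:
    im,d=grab_frame(n); cv2.imwrite(f'pics/{n}1.png',im[:,:,::-1]); 
    r=trace(n,'knob')
    for q in r[:2]: print(n,q['conf'],q['rect'])
v,u=np.mgrid[0:384,0:512]
z=np.load('w1.npz'); P=wr2w(u,v,z['d'],c)
ok=z['d']>0
Z=P[...,2]; hd=ok&(P[...,0]>.4)&(P[...,0]<.8)&(P[...,1]>0)&(P[...,1]<.3)
for lo,hi in [(.20,.21),(.216,.226),(.24,.31)]:
    m=hd&(Z>lo)&(Z<hi); q=P[m]; print(lo,m.sum(),q.min(0).round(3),q.max(0).round(3),np.median(q,0).round(4))
    if hi<.23: print(cv2.minAreaRect(q[:,:2].astype(np.float32)*1000))
E
```

```text
[0.54991552 0.01984924 0.36048881] 0.0006794555488667242 1.2667 [-0.49132114 -0.75212104 -1.01656794]
knob 0.74 [265.1  71.1] 0.18773708 [0.56   0.1164 0.2993]
bushing_a 0.69 [197.9  36.1] 0.26439384 [0.4979 0.165  0.2047]
bushing_a 0.69 [317.6 178. ] 0.28245386 [0.6152 0.0245 0.228 ]
scene 0.49 [277.6, 158.8, 9.8, 15.1]
scene 0.4 [251.1, 219.4, 9.6, 14.1]
side 0.61 [231.9, 167.3, 7.5, 27.2]
0.2 19180 [0.472 0.    0.2  ] [0.641 0.208 0.21 ] [0.5546 0.0943 0.2045]
((556.7021484375, 103.97406005859375), (210.3715057373047, 166.04417419433594), 89.02045440673828)
0.216 6225 [0.486 0.006 0.216] [0.628 0.175 0.226] [0.5516 0.0809 0.2206]
((556.0487670898438, 89.15000915527344), (108.29310607910156, 191.1626434326172), 13.314291954040527)
0.24 1650 [0.543 0.1   0.24 ] [0.575 0.134 0.3  ] [0.5586 0.1159 0.2938]
```

View pics/wrist1.png

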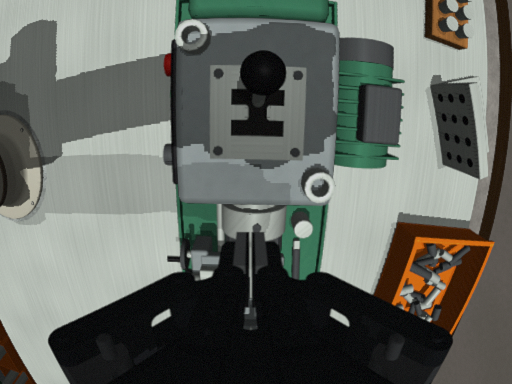

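```bash
python3 - <<'E'
from h import *
from scipy.optimize import least_squares
z=np.load('w1.npz'); d=z['d']; c=dict(fx=z['fx'],cx=z['cx'],cy=z['cy'],R=z['R'],t=z['t'])
v,u=np.mgrid[0:384,0:512]; P=wr2w(u,v,d,c); Z=P[...,2]; ok=d>0
m=ok&(Z>.2155)&(Z<.226)&(v>50)&(v<170)&(u>195)&(u<315)
n,l,st,_=cv2.connectedComponentsWithStats(m.astype(np.uint8)); i=1+np.argmax(st[1:,4]); mm=l==i
q=P[mm]; print(st[i],q.min(0),q.max(0),np.median(q[:,2])); print(cv2.minAreaRect((q[:,:2]*1000).astype(np.float32)))
m=ok&(Z>.262)&(v<110)&(v>30)&(abs(u-263)<40); q=P[m]
f=least_squares(lambda s:np.linalg.norm(q-s[:3],axis=1)-.017,[.56,.117,.283],loss='soft_l1',f_scale=.001); print('knob',f.x,np.abs(f.fun).mean(),len(q))
m=ok&(Z>.195)&(Z<.21)&(v>15)&(v<205)&(u>170)&(u<345); n,l,st,_=cv2.connectedComponentsWithStats(m.astype(np.uint8)); i=1+np.argmax(st[1:,4]); q=P[l==i]
print(cv2.minAreaRect((q[:,:2]*1000).astype(np.float32)))
E
```

```text
[ 209   65   98   95 5885] [0.51070096 0.04114173 0.21563562] [0.60252786 0.13198783 0.22564763] 0.22055221146332332
((556.4031982421875, 86.33796691894531), (89.82307434082031, 90.99752807617188), 88.97919464111328)
knob [0.55914458 0.11751424 0.28121994] 0.0004206708871971421 1636
((556.2765502929688, 86.33458709716797), (199.73626708984375, 170.03810119628906), 88.93409729003906)
```

```bash
python3 - <<'E'
from h import *
a=cv2.imread('pics/side1.png')[40:260,150:330]; b=cv2.imread('pics/scene1.png')[60:220,180:340]
a=cv2.resize(a,(400,489),interpolation=2); b=cv2.resize(b,(400,400),interpolation=2); b=cv2.copyMakeBorder(b,0,89,0,0,0)
cv2.imwrite('pics/z1.png',np.hstack([a,b]))
E
```

```text
(no output)
```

View pics/z1.png

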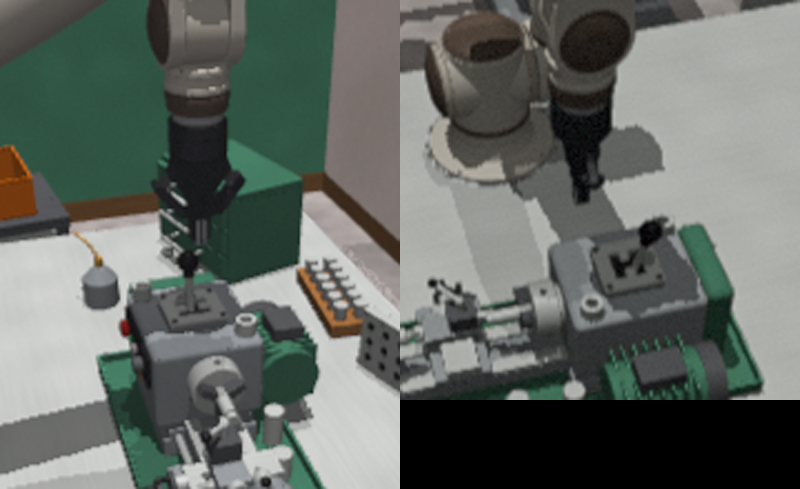

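Request:
carry_out([
  [3,0.3,0],
  [6.5,0.6,0],
  [10,0.9,0],
  [13,0.9,0],
  [14.5,0.9,0],
  [14.5,0.9,2],
  [14.5,0.9,5],
  [14.5,0.9,8],
  [14.5,0.9,9.5],
  [14.5,0.9,9.5],
], yaw=[0.019,0.019,0.019,0.019,0.019,0.019,0.019,0.019,0.019,0.019], hand=[0,0,0,0,0,0,0,0,0,0])

```text
time: 2.5
eef_pos: [0.5579, 0.1643, 0.2625]
orientation: [[0.019, 1.0, -0.005], [1.0, -0.019, -0.002], [-0.002, -0.005, -1.0]]
wrist_force: [-2.0, 0.2, -0.4]
grip_width: -0.0001
```

```bash
python3 - <<'E'
from h import *
o=get_obs(); print({k:np.round(v,4).tolist() for k,v in o.items() if k in('time','qpos','eef_pos','wrist_force','orientation')})
a,_=grab_frame('side');b,_=grab_frame('scene')
a=cv2.resize(a[40:260,150:330],(400,489),interpolation=2); b=cv2.resize(b[60:220,180:340],(400,400),interpolation=2); b=cv2.copyMakeBorder(b,0,89,0,0,0)
cv2.imwrite('pics/z2.png',np.hstack([a,b])[:,:,::-1])
E
```

```text
{'time': 2.5, 'qpos': [0.2866, 0.186, 0.3473, 1.7377, -0.0002, 1.8765], 'eef_pos': [0.5579, 0.1643, 0.2625], 'orientation': [[0.0191, 0.9998, -0.0052], [0.9998, -0.0191, -0.0017], [-0.0018, -0.0052, -1.0]], 'wrist_force': [-1.965, 0.2114, -0.4222]}
```

View pics/z2.png

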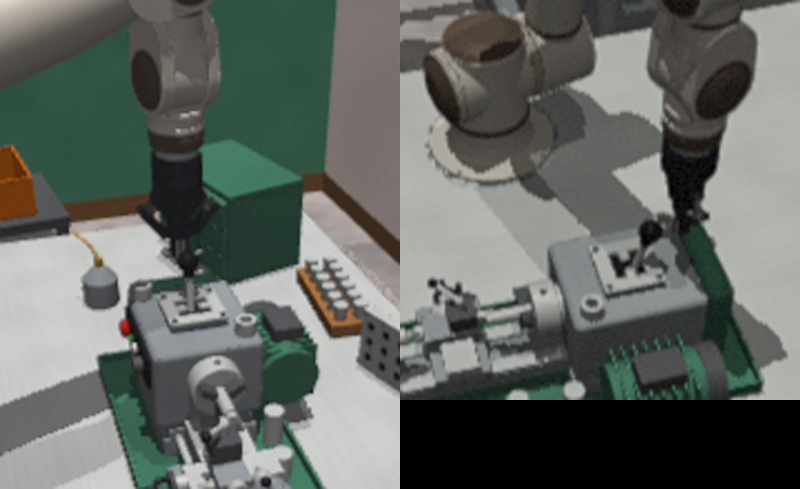

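Request:
carry_out([
  [-1,0,0],
  [-1.6,0,0],
  [-2,0,0],
  [-2.4,0,0],
  [-2.8,0,0],
  [-3.2,0,0],
  [-3.6,0,0],
  [-4,0,0],
  [-4,0,0],
], yaw=[0,0,0,0,0,0,0,0,0], hand=[0,0,0,0,0,0,0,0,0])

```text
time: 3.35
eef_pos: [0.5582, 0.1243, 0.2663]
orientation: [[0.019, 1.0, -0.0], [1.0, -0.019, -0.0], [-0.0, -0.0, -1.0]]
wrist_force: [1.1, 2.2, 1.3]
grip_width: 0.0002
```

```bash
cat >> h.py <<'E'
def snap(name):
    o=get_obs(); print({k:np.round(v,4).tolist() for k,v in o.items() if k in('time','qpos','eef_pos','wrist_force')})
    a,_=grab_frame('side');b,_=grab_frame('scene')
    a=cv2.resize(a[130:220,205:285],(400,450),interpolation=2); b=cv2.resize(b[125:205,230:310],(400,400),interpolation=2); b=cv2.copyMakeBorder(b,0,50,0,0,0)
    cv2.imwrite(f'pics/{name}.png',np.hstack([a,b])[:,:,::-1])
E
python3 -c "from h import *;snap('z3')"
```

```text
{'time': 3.35, 'qpos': [0.2192, 0.158, 0.3228, 1.7358, -0.0003, 1.8095], 'eef_pos': [0.5582, 0.1243, 0.2663], 'wrist_force': [1.1011, 2.2376, 1.305]}
```

View pics/z3.png

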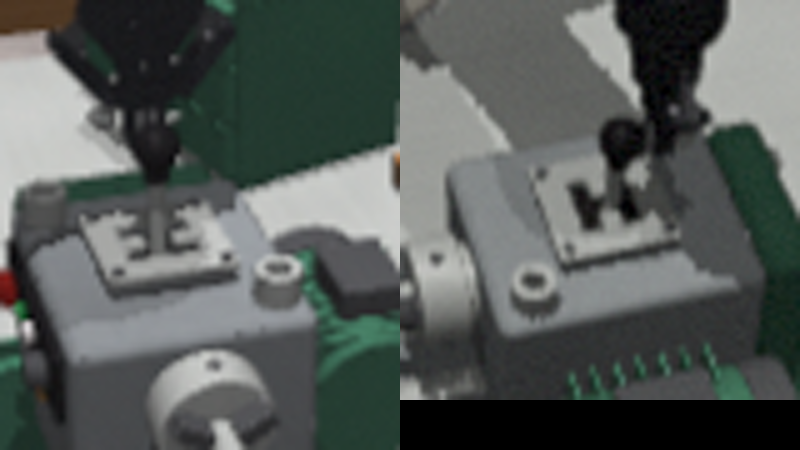

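Request:
carry_out([
  [-0.4,0,0],
  [-0.8,0,0],
  [-1.2,0,0],
  [-1.6,0,0],
  [-2,0,0],
  [-2.4,0,0],
  [-2.8,0,0],
  [-3.2,0,0],
  [-3.5,0,0],
  [-3.7,0,0],
  [-3.7,0,0],
], yaw=[0,0,0,0,0,0,0,0,0,0,0], hand=[0,0,0,0,0,0,0,0,0,0,0])

```text
time: 4.37
eef_pos: [0.5575, 0.0875, 0.266]
orientation: [[0.019, 1.0, -0.001], [1.0, -0.019, -0.0], [-0.0, -0.001, -1.0]]
wrist_force: [1.1, 0.2, -1.2]
grip_width: -0.0002
```

```bash
python3 -c "from h import *;snap('z4')"
```

```text
{'time': 4.3667, 'qpos': [0.1558, 0.1393, 0.3013, 1.7333, -0.0002, 1.7461], 'eef_pos': [0.5575, 0.0875, 0.266], 'wrist_force': [1.1333, 0.1706, -1.1692]}
```

View pics/z4.png

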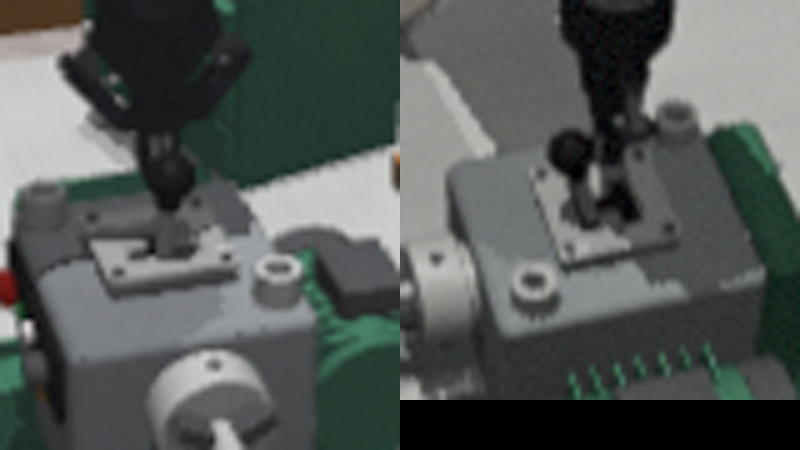

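Request:
carry_out([
  [-0.1,0,0],
  [-0.2,0,0],
  [-0.25,0,0],
  [-0.25,0,0],
], yaw=[0,0,0,0], hand=[0,0,0,0])

```text
time: 4.8
eef_pos: [0.5574, 0.0856, 0.2662]
orientation: [[0.019, 1.0, -0.0], [1.0, -0.019, 0.0], [0.0, -0.0, -1.0]]
wrist_force: [-0.1, 2.2, -1.8]
grip_width: 0.0001
```

Request:
carry_out([
  [1,0,0],
  [3,0,0],
  [3,0,-3],
  [3,0,-6],
  [3,0,-9.5],
  [1,-2,-9.5],
  [-2,-4,-9.5],
  [-5,-5,-9.5],
  [-8,-5,-9.5],
  [-9.5,-5,-9.5],
  [-9.5,-5,-9.5],
], yaw=[0,0,0,0,0,0,0,0,0,0,0], hand=[0,0,0,0,0,0,0,0,0,0,0])

```text
time: 5.72
eef_pos: [0.5055, -0.0105, 0.3618]
orientation: [[0.022, 1.0, 0.001], [1.0, -0.022, -0.001], [-0.001, 0.001, -1.0]]
wrist_force: [-0.1, 0.5, -0.2]
grip_width: 0.0
```

```bash
cat >> h.py <<'E'
def knob(name,top=.25):
    from scipy.optimize import least_squares
    print(get_obs()['eef_pos'].round(4) if hasattr(get_obs()['eef_pos'],'round') else get_obs()['eef_pos'])
    c=camera_info('wrist'); im,d=grab_frame('wrist'); cv2.imwrite(f'pics/{name}.png',im[:,:,::-1])
    v,u=np.mgrid[0:384,0:512]; P=wr2w(u,v,d,c)
    ok=(d>0)&(P[...,2]>.258)&(P[...,2]<.32)&(abs(P[...,0]-.57)<.09)&(abs(P[...,1]-.086)<.075)&(im.max(2)<70)
    n,l,st,_=cv2.connectedComponentsWithStats(ok.astype(np.uint8)); print(st[1:][st[1:,4]>100])
    q=P[l==1+np.argmax(st[1:,4])]
    f=least_squares(lambda s:np.linalg.norm(q-s[:3],axis=1)-.017,np.median(q,0)-[0,0,.01],loss='soft_l1',f_scale=.001)
    k=f.x; a=-np.deg2rad(1.05); e=k[:2]-[.5563,.0863]; L=np.array([np.cos(a)*e[0]+np.sin(a)*e[1],-np.sin(a)*e[0]+np.cos(a)*e[1]])
    print('knob',k.round(4),'gate frame',L.round(4),'fore/across',np.arcsin(L[0]/.12).round(3),np.arcsin(-L[1]/.12).round(3),'res',np.abs(f.fun).mean())
E
python3 -c "from h import *;knob('w5')"
```

```text
[ 0.5055 -0.0105  0.3618]
[[ 296   90   44   45 1544]]
knob [0.558  0.0574 0.2818] gate frame [ 0.0023 -0.0289] fore/across 0.019 0.243 res 0.00040033692830014747
```

View pics/w5.png

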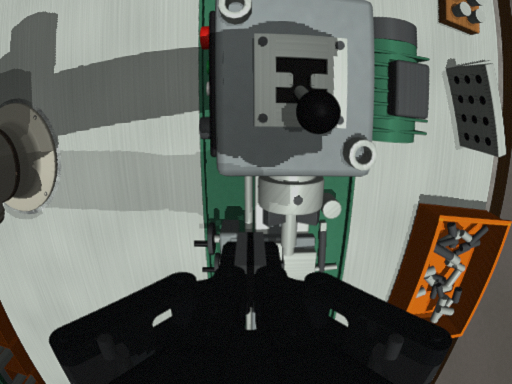

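Request:
carry_out([
  [0,0,0],
  [0,0,0],
  [0,0,0],
  [1,0,0],
  [2,0.2,0],
  [3,0.4,0],
  [4,0.6,0],
  [5,0.8,0],
  [6,0.9,0],
  [6.8,0.9,0],
  [6.8,0.9,0],
  [6.8,0.9,0],
], yaw=[-0.12,-0.24,-0.36,-0.48,-0.6,-0.72,-0.84,-0.96,-1.08,-1.2,-1.32,-1.44], hand=[0,0,0,0,0,0,0,0,0,0,0,0])

```text
time: 6.77
eef_pos: [0.516, 0.0612, 0.3611]
orientation: [[-0.99, 0.141, -0.0], [0.141, 0.99, 0.0], [0.0, 0.0, -1.0]]
wrist_force: [0.0, -0.3, -0.4]
grip_width: 0.0002
```

Request:
carry_out([
  [0,0,0],
  [0,0,0],
  [0,0,0],
], yaw=[-0.1,-0.131,-0.131], hand=[0,0,0])

```text
time: 7.02
eef_pos: [0.516, 0.0607, 0.3612]
orientation: [[-1.0, 0.016, -0.0], [0.016, 1.0, 0.0], [0.0, 0.0, -1.0]]
wrist_force: [0.0, -0.2, -0.7]
grip_width: 0.0001
```

Request:
carry_out([
  [0.3,-0.4,2],
  [0.3,-0.4,5],
  [0.3,-0.4,8],
  [0.3,-0.4,9.6],
  [0.3,-0.4,9.6],
  [0.3,-0.4,9.6],
], yaw=[0,0,0,0,0,0], hand=[0,0,0,0,0,0])

```text
time: 7.52
eef_pos: [0.5125, 0.056, 0.2653]
orientation: [[-1.0, 0.019, -0.001], [0.019, 1.0, -0.0], [0.001, -0.0, -1.0]]
wrist_force: [0.4, -0.0, 1.6]
grip_width: -0.0001
```

```bash
python3 -c "from h import *;snap('z6')"
```

```text
{'time': 7.5167, 'qpos': [0.1088, 0.0208, 0.1735, 1.7245, 0.0, 0.128], 'eef_pos': [0.5125, 0.056, 0.2653], 'wrist_force': [0.3879, -0.0286, 1.6104]}
```

View pics/z6.png

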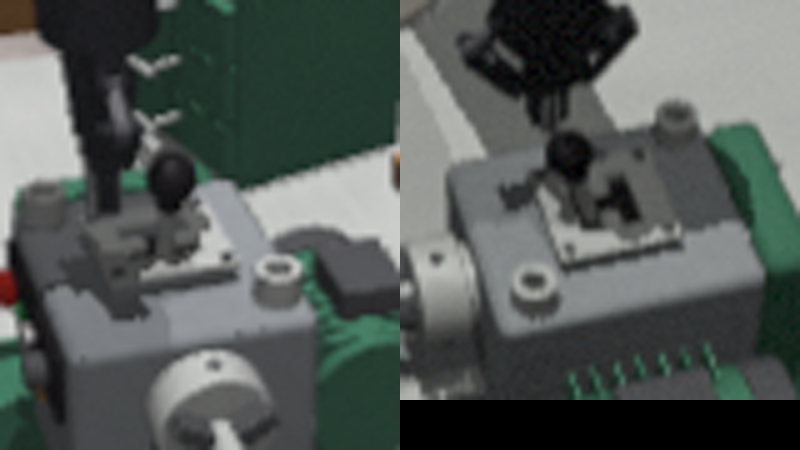

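Request:
carry_out([
  [-0.8,0,0],
  [-1.4,0,0],
  [-1.8,0,0],
  [-2.1,0,0],
  [-2.4,0,0],
  [-2.7,0,0],
  [-3,0,0],
  [-3.3,0,0],
  [-3.3,0,0],
], yaw=[0,0,0,0,0,0,0,0,0], hand=[0,0,0,0,0,0,0,0,0])

```text
time: 8.37
eef_pos: [0.5464, 0.0547, 0.2651]
orientation: [[-1.0, 0.019, -0.0], [0.019, 1.0, -0.0], [0.0, -0.0, -1.0]]
wrist_force: [-1.3, 0.0, 0.7]
grip_width: -0.0001
```

```bash
python3 -c "from h import *;snap('z7')"
```

```text
{'time': 8.3667, 'qpos': [0.0998, 0.1008, 0.2571, 1.7272, -0.0, 0.1187], 'eef_pos': [0.5464, 0.0547, 0.2651], 'wrist_force': [-1.3183, 0.0215, 0.7253]}
```

View pics/z7.png

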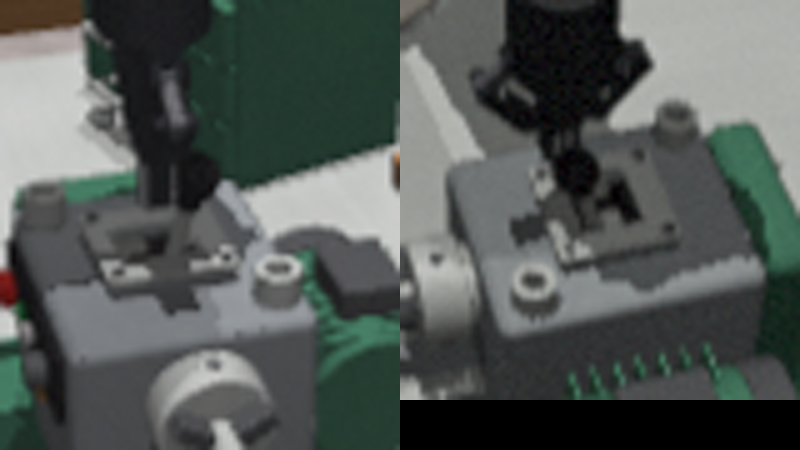

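Moving freely. Continue to just short of home, then finish gently.

Request:
carry_out([
  [-0.3,0,0],
  [-0.6,0,0],
  [-0.9,0,0],
  [-1.2,0,0],
  [-1.4,0,0],
  [-1.5,0,0],
  [-1.5,0,0],
], yaw=[0,0,0,0,0,0,0], hand=[0,0,0,0,0,0,0])

```text
time: 9.05
eef_pos: [0.5612, 0.0544, 0.265]
orientation: [[-1.0, 0.019, -0.0], [0.019, 1.0, -0.0], [0.0, -0.0, -1.0]]
wrist_force: [-1.6, 0.6, -1.8]
grip_width: 0.0003
```

Request:
carry_out([
  [-0.1,0,0],
  [-0.15,0,0],
  [-0.15,0,0],
], yaw=[0,0,0], hand=[0,0,0])

```text
time: 9.3
eef_pos: [0.5624, 0.0544, 0.2653]
orientation: [[-1.0, 0.019, 0.0], [0.019, 1.0, -0.0], [-0.0, -0.0, -1.0]]
wrist_force: [-2.4, -0.4, -2.3]
grip_width: -0.0002
```

Request:
carry_out([
  [-0.05,0,0],
  [-0.1,0,0],
  [-0.1,0,0],
], yaw=[0,0,0], hand=[0,0,0])

```text
time: 9.55
eef_pos: [0.5634, 0.0544, 0.2653]
orientation: [[-1.0, 0.019, 0.0], [0.019, 1.0, 0.0], [-0.0, 0.0, -1.0]]
wrist_force: [-2.3, 0.3, -2.6]
grip_width: -0.0001
```

Request:
carry_out([
  [-0.05,0,0],
  [-0.1,0,0],
  [-0.1,0,0],
], yaw=[0,0,0], hand=[0,0,0])

```text
time: 9.8
eef_pos: [0.5644, 0.0544, 0.2653]
orientation: [[-1.0, 0.019, -0.0], [0.019, 1.0, 0.0], [0.0, 0.0, -1.0]]
wrist_force: [-3.0, -1.2, -1.5]
grip_width: 0.0001
```

Request:
carry_out([
  [1.5,0,0],
  [4,0,0],
  [5,0,-3],
  [5,0,-6],
  [5,0,-9.5],
  [5,-2,-9.5],
  [5,-4,-9.5],
  [5,-6,-9.5],
  [5,-7,-9.5],
  [5,-7,-9.5],
  [5,-7,-9.5],
  [5,-7,-9.5],
], yaw=[0,0,0,0,0.1,0.22,0.34,0.46,0.58,0.7,0.82,0.94], hand=[0,0,0,0,0,0,0,0,0,0,0,0])

```text
time: 10.8
eef_pos: [0.5137, -0.015, 0.3609]
orientation: [[-0.569, 0.822, 0.002], [0.822, 0.569, -0.0], [-0.001, 0.002, -1.0]]
wrist_force: [0.8, -0.1, 0.4]
grip_width: 0.0001
```

Request:
carry_out([
  [0,0,0],
  [0,0,0],
  [0,0,0],
  [0,0,0],
  [0,0,0],
  [0,0,0],
  [0,0,0],
], yaw=[0.12,0.24,0.36,0.48,0.6,0.63,0.63], hand=[0,0,0,0,0,0,0])

```text
time: 11.38
eef_pos: [0.5136, -0.0147, 0.3609]
orientation: [[0.019, 1.0, 0.002], [1.0, -0.019, -0.0], [-0.0, 0.002, -1.0]]
wrist_force: [0.1, 0.8, 0.3]
grip_width: 0.0002
```

```bash
python3 - <<'E'
from h import *
knob('w8'); snap('z8')
for r in spot_point('wrist','bushing_a')[:3]: print(r)
E
```

```text
[ 0.5136 -0.0147  0.3609]
[[ 323   86   47   42 1470]]
knob [0.5915 0.0581 0.2765] gate frame [ 0.0357 -0.0275] fore/across 0.302 0.231 res 0.0006264906461094675
{'time': 11.4333, 'qpos': [-0.0286, 0.0904, 0.4402, 1.9188, -0.0, 1.5592], 'eef_pos': [0.5135, -0.0147, 0.3608], 'wrist_force': [0.49, -0.3746, -0.277]}
{'point': [227.2, 4.5], 'conf': 0.98}
{'point': [349.2, 146.6], 'conf': 0.9}
```

View pics/w8.png

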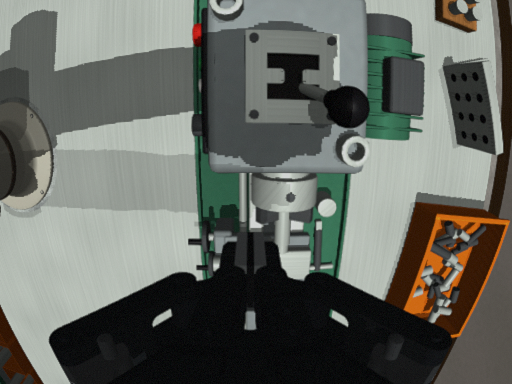

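View pics/z8.png

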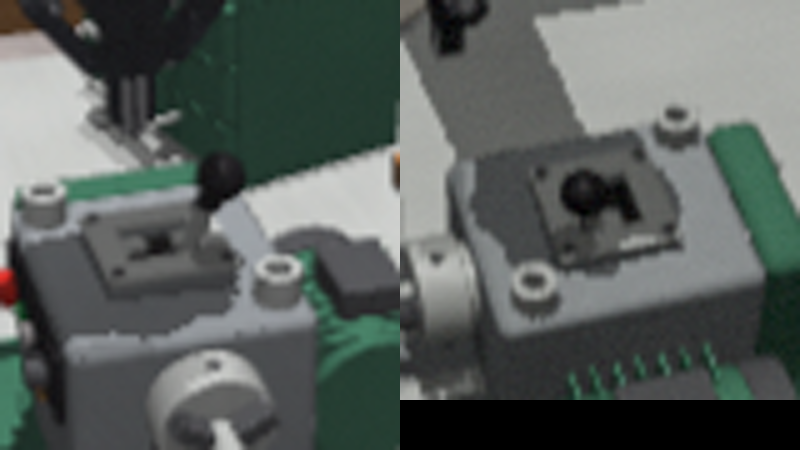

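```bash
python3 -c "from h import *;print(hand_in())"
```

```text
the job is handed in; nothing more can be done
None
```

The lathe lever now stands in third gear, in the far right slot and fully forward. I handed the job in at about 11.5 s of the 54 s allowed, with the arm well clear of the lever.

**How it was moved:** The lever was already almost in line with the cross slot, about 2 mm forward of upright. I pushed it across to the right with the side of the closed fingers. Then I turned the tool 90° and pushed it forward from the robot's side with the same face. The largest wrist-force component I read while pushing was about 3 N, and the fingers stayed shut throughout.

**Last checks:**
- **Forward tilt:** the wrist camera gave about 0.30 rad, which is fully home; it must be above 0.255.
- **Sideways tilt:** the camera gave about 0.23 to 0.24 rad, which passes the 0.2 limit but reads short of the 0.267 stop. The camera's own error of 1 to 2 mm could account for some of that. The reading just after crossing was about the same, 0.24 rad with a forward tilt of 0.02 rad.
- **Loose things:** both bushings look unmoved, and the arm went near nothing else. I did not measure the other objects again.

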